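# Refit the spring-axle roller in the saw's stock stand

### The arm

A 6-joint arm with a two-finger parallel gripper is mounted at the origin on a cart in front of the work surface, level with it; the furniture and walls round the work are solid. World frame = base frame: x ahead of the robot, y to its left, z up, the work surface at z = 0. Lengths are in mm, angles in degrees, forces in N, time in s.
With the tool pointing down it reaches from about 350 to 850 mm from the base axis. Payload 8.1 kg.
Tool frame: the origin (TCP) lies between the finger pads; the fingertips stand 17 mm ahead of it and the grasp point (between the pads) lies 2 mm behind it; z points along the fingers, y is the line along which they close (so a half turn about z gives the same grasp; the last joint's range is limited). The gripper opens to 85 mm and grips with 20 to 120 N. Pads are 22 mm wide; open, the fingers measure 114 mm over their backs; the gripper's body (76 mm by 85 mm) begins 54 mm behind the grasp point. The pads swing forward as they close: fully open they stand 13 mm farther back than shut.
Start: joints at [61.284, 7.471, 85.268, -0, 87.261, -4.893], TCP at [242.333, 548.89, 248.292] pointing down, gripper open.
Joint ranges: [-169.43, 169.43], [-51.17, 129.36], [1.28, 143.12], [-76.62, 256.62], [0, 156.53], [-152.29, 152.29]. Speed limits (degrees/s): [136.94, 136.94, 159.86, 180, 180, 180].

### API

Orientations are given as [roll, pitch, yaw] about the fixed x, y, z axes, in that order (R = Rz(yaw) Ry(pitch) Rx(roll)).
In Python, from bench import sense, snapshot, hand_in, trace, place_of gives the robot as it stands.
- The arm moves only by the shell command python3 -m handwheel 'ROWS' [FORCE]. ROWS is JSON, a list of rows, each a list of 7 numbers: the opening, from -1 (shut) to 1 (fully open), then the shift along the tool's x, y, z in cm, then the turn, a rotation vector about the tool's x, y, z in rad. A call has 1 to 12 rows; each row shifts and turns the commanded pose from where the row before left it, along the tool's axes as they then stand; what a row does not reach is not made up. A row lasts 1/12 s, in which the tool goes at most 41.7 mm and 7.16 degrees, less where a joint would pass 70% of its speed; a pose out of reach is approached as far as the arm can. A call with a gripper value outside its range is refused whole. The fingers move at their own pace and stop on an object; FORCE is the grip in N (left out, the last holds). Time passes only in rows, so rows that do not move let the fingers close. It gives the time, the measured TCP pose, the force, the opening and the grip force at its end, in the units of the state.
- sense(): the state, without advancing time (a new reading comes with each control period).
- snapshot(name): name is "side" or "top" or "wrist"; returns a dict with "image" (384x512x3 uint8, red, green, blue), "intrinsics" (3x3 intrinsics, pixels), "k1" (the pictures are not rectified: a ray, as slopes to the right and down, at radius r is drawn at 1 + k1 r^2 times it, then the intrinsics apply), "R" (3x3) and "t" (3): a world point X has camera coordinates R X + t. Camera axes: x right, y down, z forward; pixel columns grow to the right and rows downward; lengths in mm; the calibration is good to about 2 mm. A picture is of the moment at which its call begins. There is no depth.
- hand_in(): hands the job in; it is judged then, once.
Trained networks look in a picture, given as the dict that the camera call returned (one of the last four; its "shot" number tells which), for a name from the list of things; names that differ only in an ending like _2 or _b are one class to them, and where a whole thing is asked for, a point or a joint stands for the part that bears it (a point fixed in the world has none). Each returns a list of dicts, best first, with "conf" (0 to 1); they miss things now and then, are a little off and sometimes report something else, mostly with a low value. They report only what shows in the picture. A call takes as long as a camera call.
- trace(picture, query): "pixels" (384x512 bool, what is visible of it).
- place_of(picture, query): "location" ([x, y, z] in mm, in world coordinates, good to about 4 mm: a listed point, or the origin of a listed thing).
The state is a dict: "time": time; "joint_pos": joint angles; "qd": joint speeds; "joint_efforts": joint torques, N m; "tool_pos": TCP position; "tcp_rot": TCP orientation; "ft_force": force on the tool from outside, world axes, zero at the start; "wrist_torque": the same for the moment, N m; "finger_gap": finger opening in mm; "grip_force": force on a finger pad.
Only numpy, scipy, OpenCV 4.12 (cv2) and the standard library are available. Lean on these libraries where they do the work, as an engineer would, in place of code of your own. Each camera call takes 0.05 s, during which the arm holds its last target. There are 200 camera calls.

### The job

Put the loose roller back into the roller stand beside the mitre saw: press its brass axle plunger in against the spring so that the roller goes down between the two end cups, then ease it out until both axle ends sit fully home in their cups, and let go. The stand is set to a different height each time, so feel for the cups and do not force or hammer the roller in; leave the other things on the bench where they are.

Things in the scene. Friction and masses are not known exactly. Their poses are not given: they have to be found in the camera images.
- stand: Bench roller stand, screwed down: blue base plate 110x222x6 mm with a slotted upright ear near each end. Origin: centre of its underside; z up; y runs from cup to cup. Between the ears a grey U-shaped yoke, 46 wide in x, carries the two cups, alike and at equal height, 44 to 76 mm above this origin: the yoke is clamped anew each time and its height is NOT measured; see it or feel for it.
- stand_cup1 (a point): Point on the base, 6 mm above the stand's origin plane, straight below the mouth of the +y cup. The cup: blind round hole 13 mm wide, 6 deep, its mouth in the inner face of an upright cheek 8 thick, 46 wide (x), black ring round it. The cheek's flat top edge, which may be touched, is 16 above the cup's centre and higher than the ears; a clamp knob sticks out 22 beyond the cheek, 24 below the cup.
- stand_cup2 (a point): The same for the -y cup, which faces the first; the cheeks' inner faces are 175 mm apart, at y = +87.5 and -87.5 in the stand's frame. A cross bar joins the cheeks below; its top is 30 mm below the cups' centres. Yoke and base do not give under 40 N.
- roller: Loose roller lying on the bench: bright steel tube 36 mm across, 160 long, black caps and end bands, 0.28 to 0.45 kg. Origin: on its axis, mid-tube; y runs along the axis to the brass plunger (the x, z angle is arbitrary). Fitted, the stub is 6 deep in either cup (tube end 1 from that cheek), the plunger 6 deep in the other (tube end 14 from it); mid-tube is then 6.5 from the stand's middle, towards the stub.
- roller_stub (a point): Tip of the rigid dark steel axle stub on the roller's -y end: 10 mm across, 7 long, bevelled nose. 87 mm from the roller's origin.
- roller_plunger (a point): Tip of the sprung brass axle plunger on the roller's +y end: 10 mm across, bevelled nose, 24 long when free (tip 104 mm from the roller's origin); it can be pushed in by up to 20.
- plunger (a joint): How far the brass plunger is pushed in: 0 fully out, grows inward to 0.020 m; 0.004 when the roller is fitted, at least 0.010 for the stub to pass inside its cheek. The spring pushes back with about 2.4 N at 0, 4.8 N at 0.004, 8.4 N at 0.010, 12 N at 0.016 (0.6 N per mm); at 0.018 the tube itself meets the cheek.
- tape_measure: yellow tape measure, 34x78x66 mm, standing behind the roller stand; leave it. (Another lies at the far right.)
- offcut_long: long pine offcut, 45x160x22; leave it
- screw_box: brown card box of screws, 60x90x46; leave it

How it is judged:
By the outcome, as a careful person would: the job done as asked, in the order asked, and still so for the second after the job is handed in, with the robot touching nothing.
It also fails if it takes over 54 s, if anything falls off the work surface, if the arm or the gripper's body presses on something with over 40 N, if the wrist force passes 120 N, or if a joint passes its speed limit or range.

## Working session

There is one attempt and no reset: what is moved stays moved. The work goes in short steps, Python scripts to look and compute and a shell command to move; the robot and the scene stay as the last step left them, time stands still between calls to the robot, and variables do not carry over. Pictures are saved under pics/ and viewed, at most 10 in all, crops included, and the job is handed in when it is done.

```bash
mkdir -p pics; ls
cat > h.py <<'E'
import numpy as np, cv2
from bench import sense, snapshot, hand_in, trace, place_of
def save(p,n): cv2.imwrite(f'pics/{n}.png',p['image'][:,:,::-1])
E
python3 - <<'E'
from h import *
s=sense(); print({k:np.round(v,2).tolist() for k,v in s.items()})
P={c:snapshot(c) for c in('side','top','wrist')}
cv2.imwrite('pics/a.png',np.hstack([cv2.resize(P[c]['image'],(512,384)) for c in('side','top')])[:,:,::-1][:, :1024])
im=np.vstack([np.hstack([P['side']['image'],P['top']['image']])]); 
cv2.imwrite('pics/a.png',cv2.resize(P['top']['image'],(800,600))[:,:,::-1]); cv2.imwrite('pics/b.png',cv2.resize(P['side']['image'],(800,600))[:,:,::-1])
for c in P:
  print(c,'cam', (-P[c]['R'].T@P[c]['t']).round(), 'k1',P[c]['k1'],P[c]['intrinsics'][0])
  for q in('stand','stand_cup1','stand_cup2','roller','roller_stub','roller_plunger','tape_measure','offcut_long','screw_box'):
    print(q,[(round(d['conf'],2),np.round(d['location']).tolist()) for d in place_of(P[c],q)[:2]])
E
```

```text
pics
{'time': 0.0, 'joint_pos': [61.28, 7.51, 85.33, 0.0, 87.26, -4.89], 'qd': [-0.03, -0.04, 0.06, -0.04, -0.01, -0.07], 'joint_efforts': [0.0, -56.94, -50.06, -0.0, 0.02, 0.0], 'tool_pos': [242.08, 548.43, 247.25], 'tcp_rot': [-179.9, -0.01, 156.18], 'ft_force': [-0.81, 0.56, 0.15], 'wrist_torque': [-0.04, 0.01, 0.01], 'grip_force': 0.0, 'finger_gap': 85.55}
side cam [ 314. -907.  743.] k1 -0.14132735548123548 [403.736036     0.         254.45215618]
stand [(0.79, [463.0, 49.0, 0.0])]
stand_cup1 [(0.79, [461.0, -37.0, 8.0]), (0.74, [478.0, 132.0, 6.0])]
stand_cup2 [(0.79, [461.0, -37.0, 8.0]), (0.74, [478.0, 132.0, 6.0])]
roller [(0.75, [445.0, -300.0, 16.0])]
roller_stub [(0.79, [447.0, -386.0, 20.0]), (0.47, [477.0, 131.0, 6.0])]
roller_plunger [(0.53, [761.0, 102.0, 0.0])]
tape_measure [(0.69, [657.0, 114.0, 2.0])]
offcut_long [(0.93, [650.0, -409.0, -3.0])]
screw_box [(0.65, [761.0, 101.0, 3.0])]
top cam [ 471. -119. 1202.] k1 -0.09331673146057003 [446.91810316   0.         259.94628278]
stand [(0.9, [467.0, 52.0, -3.0]), (0.18, [452.0, -388.0, 16.0])]
stand_cup1 [(0.61, [460.0, -42.0, 2.0]), (0.59, [473.0, 131.0, 8.0])]
stand_cup2 [(0.61, [460.0, -42.0, 2.0]), (0.59, [473.0, 131.0, 8.0])]
roller [(0.74, [443.0, -304.0, 21.0]), (0.27, [662.0, 118.0, -2.0])]
roller_stub [(0.63, [450.0, -385.0, 18.0])]
roller_plunger [(0.45, [448.0, -196.0, 16.0])]
tape_measure [(0.62, [663.0, 118.0, -2.0])]
offcut_long [(0.61, [656.0, -414.0, 3.0])]
screw_box [(0.63, [766.0, 99.0, -1.0]), (0.39, [474.0, 133.0, 7.0])]
wrist cam [173. 580. 373.] k1 -0.05929656822550896 [302.82353584   0.         251.99378859]
stand []
stand_cup1 [(0.97, [475.0, 135.0, 6.0])]
stand_cup2 [(0.97, [475.0, 135.0, 6.0])]
roller []
roller_stub []
roller_plunger []
tape_measure []
offcut_long []
screw_box []
```

View pics/a.png

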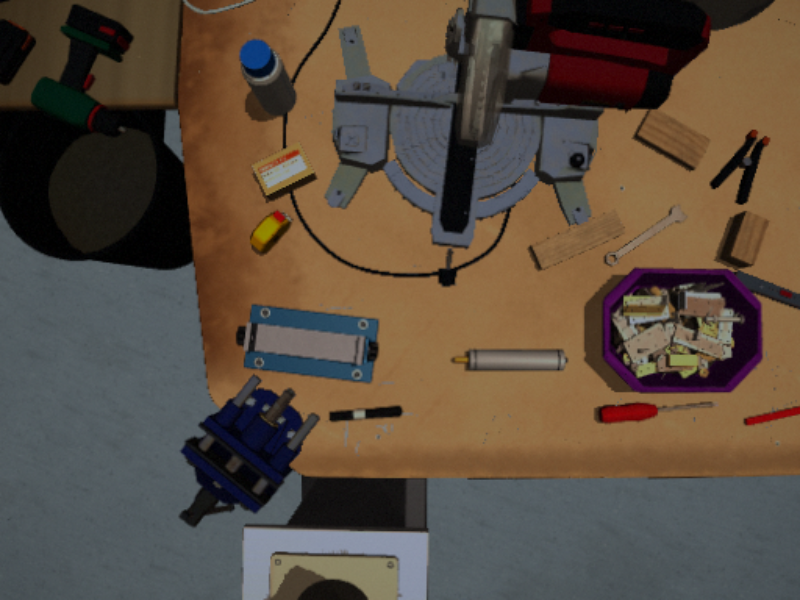

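View pics/b.png

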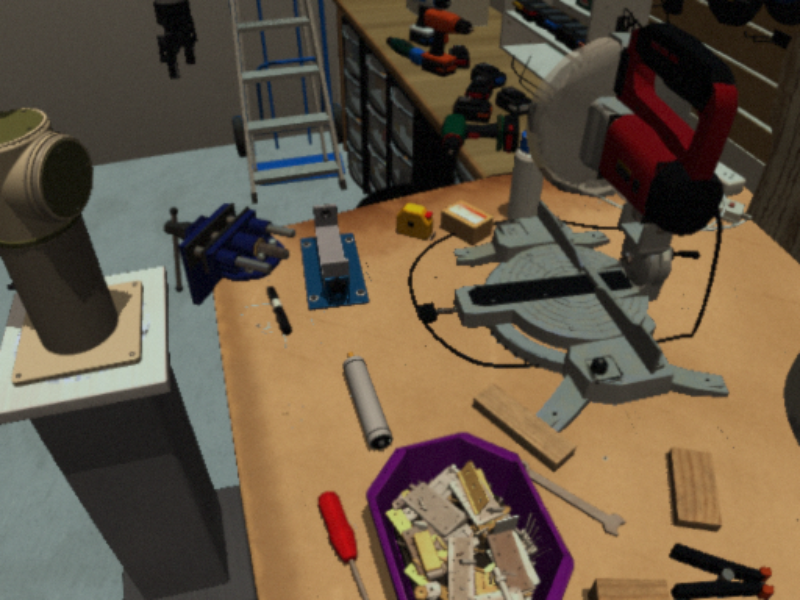

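The top view shows the stand at (310,343) and the roller at (510,360) with its plunger pointing left, towards +y. The side view agrees. I'll turn the tool to yaw 90 (tool x = world +y, tool y = world +x) and travel to above the roller.

```bash
python3 -m handwheel '[[1,0,0,0,0,0,0.115],[1,0,0,0,0,0,0.115],[1,0,0,0,0,0,0.115],[1,0,0,0,0,0,0.115],[1,0,0,0,0,0,0.115],[1,0,0,0,0,0,0.115],[1,0,0,0,0,0,0.115],[1,0,0,0,0,0,0.115],[1,0,0,0,0,0,0.115],[1,0,0,0,0,0,0.115],[1,-3,1.5,0,0,0,0],[1,-3,1.5,0,0,0,0]]'
python3 -m handwheel '[[1,-3.5,1.5,0,0,0,0],[1,-3.5,1.5,0,0,0,0],[1,-3.5,1.5,0,0,0,0],[1,-3.5,1.5,0,0,0,0],[1,-3.5,1.5,0,0,0,0],[1,-3.5,1.5,0,0,0,0],[1,-3.5,1.5,0,0,0,0],[1,-3.5,1.5,0,0,0,0],[1,-3.5,1.5,0,0,0,0],[1,-3.5,1.5,0,0,0,0],[1,-3.5,1,0,0,0,0],[1,-3.5,1,0,0,0,0]]'
python3 - <<'E'
from h import *
s=sense(); print(s['time'],s['tool_pos'],s['tcp_rot'])
P=snapshot('wrist'); save(P,'w1')
for q in('stand','stand_cup1'):
    print(q,[(round(d['conf'],2),np.round(d['location'],1).tolist()) for d in place_of(P,q)[:2]])
E
```

```text
time: 2.5
tool_pos: [272.1, 489.1, 247.8]
tcp_rot: [-180.0, 0.0, 90.4]
ft_force: [1.1, 0.6, 0.8]
finger_gap: 85.0
grip_force: 0.0
time: 3.5
tool_pos: [445.1, 68.0, 248.6]
tcp_rot: [180.0, -0.0, 90.3]
ft_force: [-0.4, -0.5, -0.1]
finger_gap: 85.4
grip_force: 0.0
3.5 [445.09219443  68.02459048 248.60112104] [ 1.79954926e+02 -1.68933913e-03  9.02773804e+01]
stand [(0.77, [467.3, 52.0, 1.2])]
stand_cup1 [(0.7, [474.8, 134.8, 6.7])]
```

View pics/w1.png

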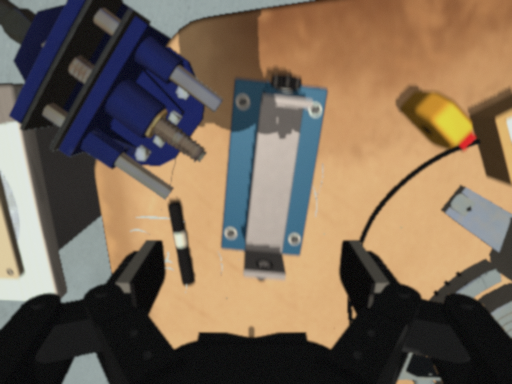

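The wrist view shows the blue base plate with corners near (235,79), (327,88), (221,248) and (303,256). The +y cheek top is the bright strip near (295,103), and the -y cheek is near (264,265). I'll measure the plate pose on this picture and enlarge it for the cheeks.

```bash
cat >> h.py <<'E'
def ray(P,uv):
    K=P['intrinsics'];k=P['k1'];d=np.array([(uv[0]-K[0,2])/K[0,0],(uv[1]-K[1,2])/K[1,1]]);u=d.copy()
    for _ in range(20): u=d/(1+k*(u@u))
    R=P['R'];return -R.T@P['t'], R.T@np.array([u[0],u[1],1])
def onz(P,uv,z):
    c,d=ray(P,uv);return c+d*(z-c[2])/d[2]
def proj(P,X):
    q=P['R']@np.asarray(X,float)+P['t'];u=q[:2]/q[2];u=u*(1+P['k1']*(u@u));K=P['intrinsics']
    return np.array([K[0,0]*u[0]+K[0,2],K[1,1]*u[1]+K[1,2]])
E
python3 - <<'E'
from h import *
import pickle
P=snapshot('wrist'); pickle.dump(P,open('w1.pkl','wb')); pickle.dump(snapshot('side'),open('s1.pkl','wb'))
im=P['image']; hsv=cv2.cvtColor(im,cv2.COLOR_RGB2HSV)
m=((hsv[...,0]>95)&(hsv[...,0]<112)&(hsv[...,1]>110)&(hsv[...,2]>60)).astype(np.uint8)
n,l,st,_=cv2.connectedComponentsWithStats(m); 
lab=[i for i in range(1,n) if st[i,4]>300 and st[i,0]>200]; print([st[i] for i in lab])
pts=np.argwhere(np.isin(l,lab))[:,::-1]
W=np.array([onz(P,p,6)[:2] for p in pts],np.float32)
(c,wh,a)=cv2.minAreaRect(W); print('plate',c,wh,a); print(cv2.boxPoints((c,wh,a)).round(1).tolist())
print('cam',-P['R'].T@P['t'])
print([onz(P,u,6).round(1).tolist() for u in((243,102),(315,109),(231,233),(295,240))])
S=pickle.load(open('s1.pkl','rb'))
A=cv2.resize(im[70:290,210:340],None,fx=2.7,fy=2.7,interpolation=cv2.INTER_CUBIC)
B=S['image'][120:205,185:245]; B=cv2.resize(B,None,fx=7,fy=7,interpolation=cv2.INTER_CUBIC)
H=np.zeros((600,800,3),np.uint8); H[:A.shape[0],:A.shape[1]]=A; H[:B.shape[0],365:365+B.shape[1]]=B
cv2.imwrite('pics/c.png',H[:,:,::-1])
E
```

```text
[array([ 223,   77,  102,  170, 3913], dtype=int32), array([ 283,  107,   38,  145, 2136], dtype=int32)]
plate (466.9066162109375, 50.01055908203125) (217.3691864013672, 105.17554473876953) 84.28612518310547
[[403.79998779296875, -52.900001525878906], [508.3999938964844, -63.400001525878906], [530.0999755859375, 152.89999389648438], [425.3999938964844, 163.39999389648438]]
cam [445.1100855  143.64260467 373.95211007]
[[434.5, 133.9, 6.0], [519.8, 126.0, 6.0], [416.8, -35.2, 6.0], [503.0, -45.8, 6.0]]
```

View pics/c.png

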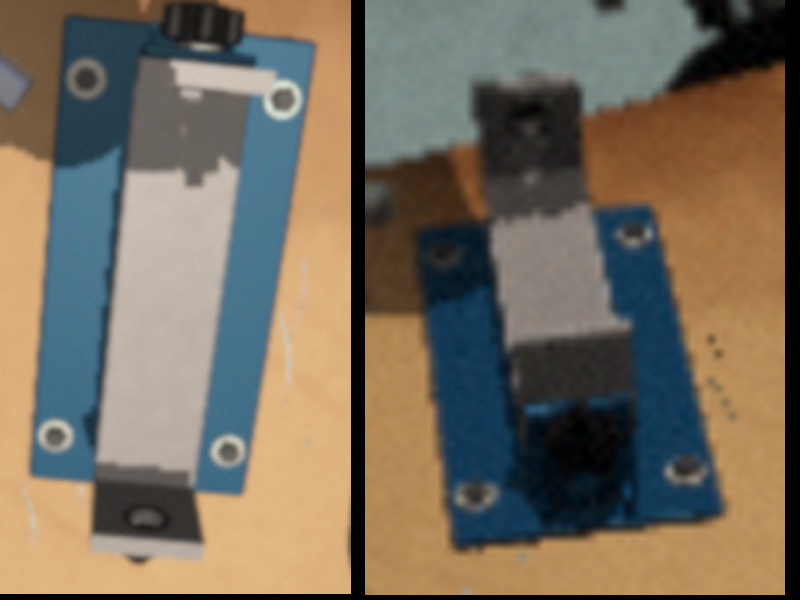

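The crop shows the -y cup ring at crop (147,516), the -y cheek's top edge at crop y≈540, and in the side view the +y cup ring near (522,125). I'll intersect those rays with the known cheek planes.

```bash
python3 - <<'E'
from h import *
import pickle
P=pickle.load(open('w1.pkl','rb'));S=pickle.load(open('s1.pkl','rb'))
o=np.array([466.9,50,0]);a=np.radians(-5.7);ex=np.array([np.cos(a),np.sin(a),0]);ey=np.array([-np.sin(a),np.cos(a),0])
def hit(P,uv,y):
    c,d=ray(P,uv);t=(y-(c-o)@ey)/(d@ey);X=c+t*d;return round((X-o)@ex,1),round(X[2],1)
A=lambda x,y:(210+x/2.7-.3,70+y/2.7-.3); B=lambda x,y:(185+(x-365)/7-.4,120+y/7-.4)
print('cup2 wrist',hit(P,A(147,516),-87.5))
print('top inner',[hit(P,A(*q),-87.5) for q in((92,538),(200,545))],'top outer',[hit(P,A(*q),-95.5) for q in((91,551),(203,557))])
print('cup1 side',hit(S,B(522,122),87.5),'top',[hit(S,B(*q),87.5) for q in((480,92),(580,92))], 'cheek2 outer top', [hit(S,B(*q),-95.5) for q in((517,345),(632,335))])
E
python3 -m handwheel '[[1,-3.5,0,0,0,0,0],[1,-3.5,0,0,0,0,0],[1,-3.5,0,0,0,0,0],[1,-3.5,0,0,0,0,0],[1,-3.5,0,0,0,0,0],[1,-3.5,0,0,0,0,0],[1,-3.5,0,0,0,0,0],[1,-3.5,0,0,0,0,0],[1,-3.5,0,0,0,0,0],[1,-3.5,0,0,0,0,0],[1,-2,0,0,0,0,0],[1,0,0,0,0,0,0]]'
python3 - <<'E'
from h import *
import pickle
s=sense(); print(s['time'],s['tool_pos'],s['tcp_rot'])
P=snapshot('wrist'); save(P,'w2'); pickle.dump(P,open('w2.pkl','wb'))
for q in('roller','roller_stub','roller_plunger'):
    print(q,[(round(d['conf'],2),np.round(d['location'],1).tolist()) for d in place_of(P,q)[:2]])
t=trace(P,'roller'); print(len(t),[d['conf'] for d in t])
if t:
    m=t[0]['pixels'];W=np.array([onz(P,p,18)[:2] for p in np.argwhere(m)[:,::-1]],np.float32)
    print(cv2.minAreaRect(W))
E
```

```text
cup2 wrist (np.float64(0.4), np.float64(73.4))
top inner [(np.float64(-22.1), np.float64(93.5)), (np.float64(20.9), np.float64(92.0))] top outer [(np.float64(-21.9), np.float64(90.4)), (np.float64(23.6), np.float64(88.0))]
cup1 side (np.float64(-2.0), np.float64(68.4)) top [(np.float64(-19.1), np.float64(85.9)), (np.float64(24.2), np.float64(80.7))] cheek2 outer top [(np.float64(-20.6), np.float64(85.2)), (np.float64(23.9), np.float64(83.8))]
time: 4.75
tool_pos: [447.0, -302.0, 248.0]
tcp_rot: [-180.0, 0.0, 90.2]
ft_force: [-0.4, -0.6, 0.6]
finger_gap: 85.2
grip_force: 0.0
4.75 [ 446.97651038 -302.03099272  248.0193281 ] [-1.79984791e+02  4.77029809e-02  9.02422884e+01]
roller [(0.95, [446.0, -300.3, 17.5])]
roller_stub [(0.95, [447.5, -388.0, 16.3])]
roller_plunger [(0.64, [446.1, -195.9, 19.0])]
1 [0.55]
((445.82318115234375, -292.983642578125), (36.70099639892578, 192.2186737060547), 0.4945341944694519)
```

View pics/w2.png

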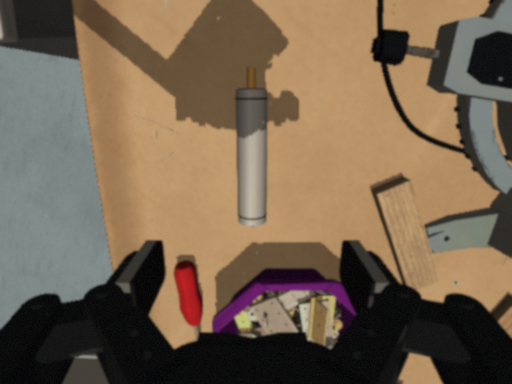

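The roller lies straight under the tool: plunger tip at about (251,70), stub end at about (252,224), and its axis along world y to within 0.5°. Next I descend and grip.

```bash
python3 -m handwheel '[[1,0,0,3.5,0,0,0],[1,0,0,3.5,0,0,0],[1,0,0,3.5,0,0,0],[1,0,0,3.5,0,0,0],[1,0,0,3.5,0,0,0],[1,0,-0.1,3,0,0,0],[1,0.05,0,1.6,0,0,0],[1,0,0,0.8,0,0,0],[1,0,0,0,0,0,0]]'
python3 -m handwheel '[[-1,0,0,0,0,0,0],[-1,0,0,0,0,0,0],[-1,0,0,0,0,0,0],[-1,0,0,0,0,0,0],[-1,0,0,0,0,0,0],[-1,0,0,0,0,0,0],[-1,0,0,0,0,0,0],[-1,0,0,0,0,0,0]]' 80
```

```text
time: 5.75
tool_pos: [444.7, -297.5, 17.5]
tcp_rot: [-179.8, -0.1, 90.4]
ft_force: [-1.1, 0.0, -0.0]
finger_gap: 85.5
grip_force: 0.0
time: 6.42
tool_pos: [446.7, -300.5, 21.3]
tcp_rot: [179.9, 0.1, 90.3]
ft_force: [-1.5, 1.1, 8.3]
finger_gap: 33.7
grip_force: 79.3
```

```bash
python3 -m handwheel '[[-1,0,0,-0.5,0,0,0],[-1,0,0,-1,0,0,0],[-1,0,0,-2,0,0,0],[-1,0,0,-3,0,0,0],[-1,0,0,-3,0,0,0],[-1,0,0,-3,0,0,0],[-1,0,0,0,0,0,0]]'
python3 - <<'E'
from h import *
s=sense(); print({k:np.round(s[k],2).tolist() for k in('tool_pos','tcp_rot','ft_force','wrist_torque','finger_gap','grip_force')})
P=snapshot('wrist');S=snapshot('side')
q=np.array(s['tool_pos']); c=proj(S,q).astype(int); print(c)
B=S['image'][max(0,c[1]-60):c[1]+60,max(0,c[0]-50):c[0]+50]; B=cv2.resize(B,None,fx=4,fy=4,interpolation=cv2.INTER_CUBIC)
A=cv2.resize(P['image'][20:280,190:310],None,fx=2.2,fy=2.2)
H=np.zeros((600,800,3),np.uint8);H[:A.shape[0],:A.shape[1]]=A;H[:B.shape[0],300:300+B.shape[1]]=B
cv2.imwrite('pics/d.png',H[:,:,::-1])
for n,X in(('w',P),('s',S)):
  for k in('roller_stub','roller_plunger','roller'):
    print(n,k,[(round(d['conf'],2),np.round(d['location'],1).tolist()) for d in place_of(X,k)[:1]])
E
```

```text
time: 7.0
tool_pos: [448.6, -302.1, 152.4]
tcp_rot: [179.5, 0.4, 90.3]
ft_force: [0.4, -0.8, -1.9]
finger_gap: 33.6
grip_force: 80.3
{'tool_pos': [448.63, -302.11, 152.41], 'tcp_rot': [179.52, 0.4, 90.28], 'ft_force': [0.39, -0.83, -1.91], 'wrist_torque': [-0.07, -0.04, 0.05], 'finger_gap': 33.61, 'grip_force': 80.28}
[233 213]
w roller_stub []
w roller_plunger [(0.6, [449.9, -200.3, 149.7])]
w roller [(0.74, [448.6, -303.0, 147.1])]
s roller_stub [(0.62, [449.7, -389.1, 148.0])]
s roller_plunger []
s roller [(0.55, [447.8, -303.6, 144.4])]
```

View pics/d.png

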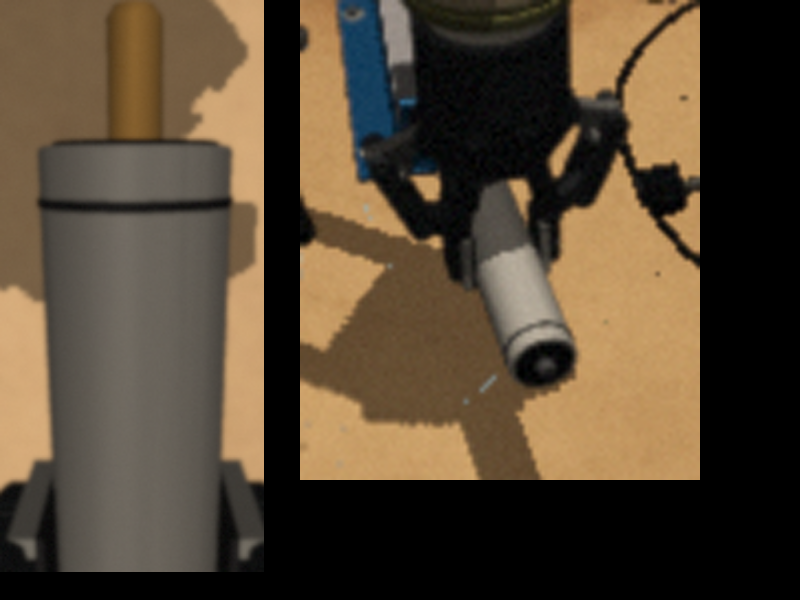

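The roller is held level at mid-tube, with its axis about 3 mm below the TCP. I'll carry it above the stand, yaw −6°, and tilt the plunger end down 12.5°.

```bash
python3 -m handwheel '[[-1,1.5,0.1,-1,0,0,0],[-1,3,0.2,-1,0,0,0],[-1,3.5,0.2,0,0,0,0],[-1,3.5,0.2,0,0,0,0],[-1,3.5,0.2,0,0,0,0],[-1,3.5,0.2,0,0,0,0],[-1,3.5,0.2,0,0,0,0],[-1,3.5,0.2,0,0,0,0],[-1,3.5,0.2,0,0,0,0],[-1,3,0.2,0,0,0,0],[-1,1.8,0.1,0,0,0,0.052],[-1,0,0,0,0,0,0.052]]' 110
python3 -m handwheel '[[-1,0,0,0,0,-0.109,0],[-1,0,0,0,0,-0.109,0],[-1,0,0,0,0,0,0],[-1,0,0,0,0,0,0]]'
cat >> h.py <<'E'
from scipy.spatial.transform import Rotation as Ro
o=np.array([466.9,50,0]);a=np.radians(-5.7);ex=np.array([np.cos(a),np.sin(a),0]);ey=np.array([-np.sin(a),np.cos(a),0])
def st(X): X=np.asarray(X)-o; return np.round([X@ex,X@ey,X[2]],1)
def tip(s,loc=(103,0,3)):
    R=Ro.from_euler('xyz',s['tcp_rot'],degrees=True).as_matrix()
    return np.array(s['tool_pos'])+R@np.array(loc)
def avg(n=1):
    return sense()
E
python3 - <<'E'
from h import *
s=sense(); print(s['time'],np.round(s['tool_pos'],1),np.round(s['tcp_rot'],1),np.round(s['ft_force'],1),s['grip_force'])
print('tip stand',st(tip(s)),'stub',st(tip(s,(-88,0,3))))
for c in('side','top','wrist'):
  P=snapshot(c)
  for k in('roller_stub','roller_plunger','roller','stand_cup1','stand'):
    print(c,k,[(round(d['conf'],2),st(d['location']).tolist()) for d in place_of(P,k)[:2]])
s=sense(); print(st(tip(s)))
E
```

```text
time: 8.4
tool_pos: [463.3, 42.0, 163.5]
tcp_rot: [-179.9, -0.1, 84.4]
ft_force: [0.4, 0.0, -2.8]
finger_gap: 32.9
grip_force: 110.5
time: 8.73
tool_pos: [463.2, 40.1, 163.1]
tcp_rot: [-179.8, 12.4, 84.6]
ft_force: [-0.8, 0.6, -4.8]
finger_gap: 33.2
grip_force: 110.9
8.7333 [463.2  40.1 163.1] [-179.8   12.4   84.6] [-0.8  0.6 -4.8] 110.85909962654114
tip stand [ -3.2  89.7 138. ] stub [ -2.3 -96.8 179. ]
side roller_stub [(0.93, [-3.3, -94.8, 181.0]), (0.75, [-8.6, -12.3, 159.0])]
side roller_plunger []
side roller [(0.79, [-1.9, -11.5, 161.8]), (0.47, [0.8, 82.6, 4.3])]
side stand_cup1 [(0.88, [3.2, 83.6, 1.3]), (0.72, [-1.3, -92.0, 10.7])]
side stand [(0.91, [0.8, -1.3, -2.4])]
top roller_stub [(0.78, [2.4, -100.3, 178.7])]
top roller_plunger []
top roller [(0.59, [3.3, -19.4, 162.9])]
top stand_cup1 [(0.84, [-1.4, -92.1, 5.4])]
top stand [(0.98, [3.0, 3.9, 0.2])]
wrist roller_stub [(0.3, [-3.8, -11.4, 157.3])]
wrist roller_plunger [(0.84, [-0.9, 88.5, 139.6])]
wrist roller [(0.56, [-3.1, -15.1, 159.3])]
wrist stand_cup1 []
wrist stand [(0.74, [231.4, -442.2, 2.5])]
[ -1.9  88.2 139.1]
```

```bash
python3 -m handwheel '[[-1,0.1,0.1,0.8,0,0,0],[-1,0.4,0.1,1.0,0,0,0],[-1,0.3,0,1.0,0,0,0],[-1,0.2,0,0.56,0,0,0],[-1,0.022,0,0.098,0,0,0],[-1,0,0,0,0,0,0],[-1,0,0,0,0,0,0],[-1,0,0,0,0,0,0]]'
python3 - <<'E'
from h import *
s=sense(); print(st(tip(s)),s['ft_force'],s['wrist_torque'])
P=snapshot('wrist');save(P,'w3')
cv2.imwrite('pics/e.png',cv2.resize(P['image'][60:230,180:340],(640,600),interpolation=cv2.INTER_CUBIC)[:,:,::-1])
E
```

```text
time: 10.3
tool_pos: [466.5, 40.8, 128.8]
tcp_rot: [180.0, 12.5, 84.3]
ft_force: [0.9, -0.6, -3.5]
finger_gap: 33.1
grip_force: 110.9
[  0.5  90.7 103.6] [ 0.93458603 -0.55507536 -3.50233025] [ 0.25564964 -0.04843895  0.09124563]
```

View pics/e.png

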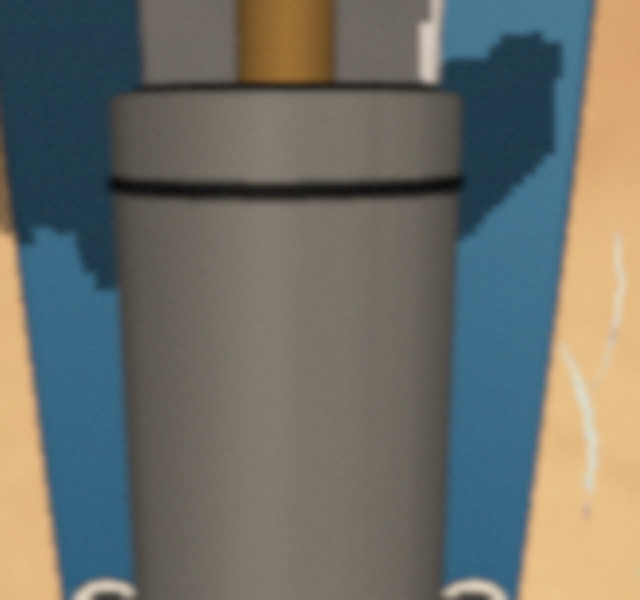

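The plunger is centred on the yoke to within about 1 mm: plunger centre at crop x≈287, yoke centre at ≈292. I'll feel downward for the cheek's top edge.

```bash
python3 -m handwheel '[[-1,0.022,0,0.098,0,0,0],[-1,0.022,0,0.098,0,0,0],[-1,0.022,0,0.098,0,0,0],[-1,0.022,0.0,0.098,0,0,0],[-1,0.022,0,0.098,0,0,0],[-1,0,0,0,0,0,0]]'; python3 -c "
from h import *
s=sense();print(st(tip(s)),s['wrist_torque'])"
python3 -m handwheel '[[-1,0.022,0,0.098,0,0,0],[-1,0.022,0,0.098,0,0,0],[-1,0.022,0,0.098,0,0,0],[-1,0,0,0,0,0,0]]'; python3 -c "
from h import *
s=sense();print(st(tip(s)),s['wrist_torque'])"
```

```text
time: 10.85
tool_pos: [465.9, 40.8, 123.0]
tcp_rot: [-180.0, 12.5, 84.3]
ft_force: [0.4, -0.0, -3.0]
finger_gap: 33.1
grip_force: 110.9
[-0.1 90.6 97.8] [ 0.19298722 -0.00501564  0.01156218]
time: 11.18
tool_pos: [466.0, 40.8, 120.0]
tcp_rot: [-180.0, 12.5, 84.3]
ft_force: [0.4, -0.5, -3.2]
finger_gap: 33.0
grip_force: 110.9
[-0.1 90.6 94.8] [ 0.26376319 -0.00296423  0.03441943]
```

```bash
for i in 1; do python3 -m handwheel '[[-1,0.022,0,0.098,0,0,0],[-1,0.022,0,0.098,0,0,0],[-1,0,0,0,0,0,0]]'; python3 -c "
from h import *
s=sense();print(st(tip(s)),s['wrist_torque'])"; python3 -m handwheel '[[-1,0.011,0,0.049,0,0,0],[-1,0.011,0,0.049,0,0,0],[-1,0,0,0,0,0,0]]'; python3 -c "
from h import *
s=sense();print(st(tip(s)),s['wrist_torque'])"; done
```

```text
time: 11.43
tool_pos: [466.1, 40.8, 118.1]
tcp_rot: [-180.0, 12.5, 84.3]
ft_force: [-0.3, -1.2, -2.5]
finger_gap: 32.9
grip_force: 110.9
[ 0.1 90.7 92.9] [ 0.297501   -0.03968513 -0.04694   ]
time: 11.68
tool_pos: [466.2, 40.7, 117.4]
tcp_rot: [180.0, 12.5, 84.3]
ft_force: [0.1, -1.0, -1.8]
finger_gap: 33.1
grip_force: 110.9
[ 0.2 90.6 92.1] [ 0.13184218 -0.01056429 -0.00502006]
```

```bash
python3 -m handwheel '[[-1,0.011,0,0.049,0,0,0],[-1,0,0,0,0,0,0]]'; python3 -c "
from h import *
s=sense();print(st(tip(s)),s['wrist_torque'])"; python3 -m handwheel '[[-1,0.011,0,0.049,0,0,0],[-1,0,0,0,0,0,0]]'; python3 -c "
from h import *
s=sense();print(st(tip(s)),s['wrist_torque'])"
```

```text
time: 11.85
tool_pos: [466.2, 40.7, 116.9]
tcp_rot: [180.0, 12.5, 84.3]
ft_force: [-0.2, -2.0, -0.7]
finger_gap: 33.2
grip_force: 110.9
[ 0.2 90.6 91.7] [0.11878832 0.05733898 0.01918415]
time: 12.02
tool_pos: [466.2, 40.7, 116.4]
tcp_rot: [180.0, 12.5, 84.3]
ft_force: [-0.6, -2.8, -0.5]
finger_gap: 32.8
grip_force: 111.0
[ 0.2 90.6 91.2] [0.09076806 0.08588349 0.04656628]
```

Contact starts around tip z≈92.5, with a backward force component, so the nose bevel is on the inner edge. I'll lift, go 4 mm further over the edge, and feel again.

```bash
python3 -m handwheel '[[-1,-0.054,0,-0.244,0,0,0],[-1,0.39,0,-0.087,0,0,0],[-1,0,0,0,0,0,0],[-1,0.011,0,0.049,0,0,0],[-1,0,0,0,0,0,0]]'; for i in 1 ; do python3 -c "
from h import *
s=sense();print(st(tip(s)),s['wrist_torque'])"; python3 -m handwheel '[[-1,0.011,0,0.049,0,0,0],[-1,0,0,0,0,0,0]]' ; python3 -c "
from h import *
s=sense();print(st(tip(s)),s['wrist_torque'])"; python3 -m handwheel '[[-1,0.011,0,0.049,0,0,0],[-1,0,0,0,0,0,0]]' ; python3 -c "
from h import *
s=sense();print(st(tip(s)),s['wrist_torque'])"; python3 -m handwheel '[[-1,0.011,0,0.049,0,0,0],[-1,0,0,0,0,0,0]]' ; done
```

```text
time: 12.43
tool_pos: [466.4, 45.0, 118.0]
tcp_rot: [-180.0, 12.5, 84.4]
ft_force: [-0.3, 0.1, -2.3]
finger_gap: 32.7
grip_force: 110.9
[-0.1 94.9 92.8] [ 0.30041508 -0.04263208  0.01193812]
time: 12.6
tool_pos: [466.4, 44.9, 117.6]
tcp_rot: [-180.0, 12.5, 84.3]
ft_force: [-0.2, 0.3, -2.2]
finger_gap: 32.8
grip_force: 111.0
[-0.1 94.8 92.4] [ 0.3436116   0.01866948 -0.0033582 ]
time: 12.77
tool_pos: [466.5, 44.8, 117.3]
tcp_rot: [-180.0, 12.5, 84.3]
ft_force: [-1.4, 0.6, -1.5]
finger_gap: 32.9
grip_force: 111.0
[ 0.1 94.7 92.1] [0.34716544 0.10958513 0.06933732]
time: 12.93
tool_pos: [466.5, 44.8, 116.8]
tcp_rot: [-180.0, 12.5, 84.3]
ft_force: [-0.5, 0.4, -1.0]
finger_gap: 33.0
grip_force: 111.0
```

Both touches agree: the cheek top is met at tip z≈92.4, so in the tip's frame the cup centre is at about z≈72, matching vision. I'll retract, go down to the cup line, and feel along the axis.

```bash
python3 -m handwheel '[[-1,-0.065,0,-0.293,0,0,0],[-1,-0.65,0,0.14,0,0,0],[-1,-0.62,0,0.14,0,0,0],[-1,0,0,0,0,0,0],[-1,0.1,0,0.5,0,0,0],[-1,0.15,0,0.6,0,0,0],[-1,0.12,0,0.6,0,0,0],[-1,0.078,0,0.32,0,0,0],[-1,0,0,0,0,0,0],[-1,0,0,0,0,0,0],[-1,0,0,0,0,0,0]]'
python3 - <<'E'
from h import *
s=sense(); print(st(tip(s)),np.round(s['wrist_torque'],2))
P=snapshot('wrist'); c=proj(P,tip(s)); print(c)
for k in('roller_plunger','roller','stand_cup1','stand'):
    print(k,[(round(d['conf'],2),st(d['location']).tolist()) for d in place_of(P,k)[:2]])
x,y=c.astype(int); x0,y0=max(x-65,0),max(y-50,0)
cv2.imwrite('pics/f.png',cv2.resize(P['image'][y0:y0+98,x0:x0+130],(796,600),interpolation=cv2.INTER_CUBIC)[:,:,::-1]);print(x0,y0)
S=snapshot('side')
for k in('roller_stub','roller','stand_cup2','stand'):
    print(k,[(round(d['conf'],2),st(d['location']).tolist()) for d in place_of(S,k)[:2]])
print(st(tip(s,(-88,0,3))))
E
```

```text
time: 13.85
tool_pos: [465.3, 32.0, 99.1]
tcp_rot: [180.0, 12.5, 84.3]
ft_force: [0.1, -0.8, -3.6]
finger_gap: 33.1
grip_force: 110.9
[ 0.2 81.8 73.9] [ 0.17 -0.03  0.04]
[252.4115949   21.44298153]
roller_plunger [(0.77, [0.6, 80.9, 75.9])]
roller [(0.84, [-1.3, -21.6, 93.6])]
stand_cup1 [(0.93, [4.0, 84.1, 7.7])]
stand []
187 0
roller_stub [(0.61, [0.0, -104.7, 118.5])]
roller [(0.67, [0.4, -21.7, 97.7])]
stand_cup2 [(0.77, [1.7, 86.2, 4.4]), (0.68, [-0.2, -87.9, 9.0])]
stand [(0.62, [-2.0, -0.8, -2.8])]
[   0.3 -104.7  115.3]
```

View pics/f.png

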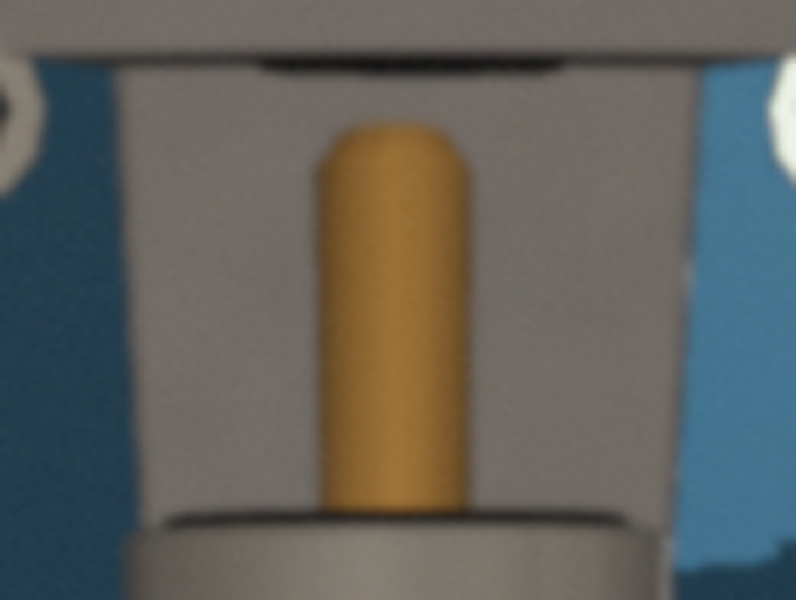

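The plunger nose is at crop x≈393 and the cup's black ring is centred at ≈413, so the plunger is about 1.3 mm too far in −x. I'll shift 1.2 mm and feel in along the axis.

```bash
python3 -m handwheel '[[-1,0,0.12,0,0,0,0],[-1,0.25,0,0,0,0,0],[-1,0.2,0,0,0,0,0],[-1,0.1,0,0,0,0,0],[-1,0.1,0,0,0,0,0],[-1,0.1,0,0,0,0,0],[-1,0,0,0,0,0,0]]'
cat > q.py <<'E'
from h import *
s=sense();t=Ro.from_euler('xyz',s['tcp_rot'],degrees=True).as_matrix()
print('tip',st(tip(s)),'tcp',st(s['tool_pos']),'F stand',np.round([np.dot(s['ft_force'],ex),np.dot(s['ft_force'],ey),s['ft_force'][2]],1),np.round(s['wrist_torque'],2))
E
python3 q.py
python3 -m handwheel '[[-1,0.1,0,0,0,0,0],[-1,0.1,0,0,0,0,0],[-1,0,0,0,0,0,0]]';python3 q.py
```

```text
time: 14.93
tool_pos: [467.1, 39.2, 97.4]
tcp_rot: [-180.0, 12.5, 84.3]
ft_force: [-0.6, 1.0, -3.1]
finger_gap: 33.0
grip_force: 110.9
tip [ 1.2 89.2 72.2] tcp [  1.3 -10.7  97.4] F stand [-0.7  1.  -3.1] [ 0.21 -0.06 -0.04]
time: 15.18
tool_pos: [467.3, 41.1, 97.0]
tcp_rot: [-180.0, 12.5, 84.3]
ft_force: [0.4, 0.4, -3.5]
finger_gap: 33.2
grip_force: 110.9
tip [ 1.3 91.1 71.8] tcp [ 1.3 -8.8 97. ] F stand [ 0.4  0.4 -3.5] [ 0.25  0.02 -0.  ]
```

There is no force at 3.6 mm past the face, so the nose is in the cup. I'll carry on to the cup bottom.

```bash
python3 -m handwheel '[[-1,0.1,0,0,0,0,0],[-1,0.1,0,0,0,0,0],[-1,0,0,0,0,0,0]]';python3 q.py
python3 -m handwheel '[[-1,0.1,0,0,0,0,0],[-1,0.1,0,0,0,0,0],[-1,0,0,0,0,0,0]]';python3 q.py
```

```text
time: 15.43
tool_pos: [467.5, 42.7, 96.6]
tcp_rot: [-180.0, 12.5, 84.3]
ft_force: [-0.7, -2.8, -3.1]
finger_gap: 33.1
grip_force: 110.9
tip [ 1.3 92.7 71.3] tcp [ 1.3 -7.2 96.6] F stand [-0.4 -2.8 -3.1] [-0.27  0.01 -0.  ]
time: 15.68
tool_pos: [467.7, 44.7, 96.2]
tcp_rot: [-180.0, 12.5, 84.3]
ft_force: [-1.3, -3.1, -2.7]
finger_gap: 32.7
grip_force: 110.9
tip [ 1.3 94.7 70.9] tcp [ 1.3 -5.2 96.2] F stand [-1.  -3.2 -2.7] [-0.38  0.05  0.03]
```

It met the bottom of the cup at y≈93, with the spring preload of about 2.8 N. Next I compress to about 13 mm.

```bash
python3 -m handwheel '[[-1,0.15,0,0,0,0,0],[-1,0.15,0,0,0,0,0],[-1,0.15,0,0,0,0,0],[-1,0.15,0,0,0,0,0],[-1,0,0,0,0,0,0]]';python3 q.py
python3 -m handwheel '[[-1,0.15,0,0,0,0,0],[-1,0.15,0,0,0,0,0],[-1,0.15,0,0,0,0,0],[-1,0.15,0,0,0,0,0],[-1,0,0,0,0,0,0]]';python3 q.py
```

```text
time: 16.1
tool_pos: [468.3, 50.3, 94.9]
tcp_rot: [-180.0, 12.6, 84.3]
ft_force: [-1.3, -8.1, -1.7]
finger_gap: 33.1
grip_force: 110.9
tip [  1.3 100.4  69.6] tcp [ 1.3  0.5 94.9] F stand [-0.5 -8.2 -1.7] [-0.93  0.13  0.03]
time: 16.52
tool_pos: [468.7, 55.6, 93.6]
tcp_rot: [-180.0, 12.6, 84.3]
ft_force: [-1.2, -10.5, 0.1]
finger_gap: 32.8
grip_force: 110.9
tip [  1.2 105.6  68.2] tcp [ 1.3  5.7 93.6] F stand [ -0.1 -10.6   0.1] [-1.32  0.22  0.04]
```

Compression is about 13–14 mm (10.6 N), enough for the stub to pass. I'll swing the stub end down about the plunger tip, stopping at 2.5° of tilt.

```bash
python3 -m handwheel '[[-1,0,0,0.2,0,0.0218,0],[-1,0,0,0.2,0,0.0218,0],[-1,0,0,0.2,0,0.0218,0],[-1,0,0,0.2,0,0.0218,0],[-1,0,0,0,0,0,0]]';python3 q.py
python3 -m handwheel '[[-1,0,0,0.195,0,0.0218,0],[-1,0,0,0.195,0,0.0218,0],[-1,0,0,0.19,0,0.0218,0],[-1,0,0,0.19,0,0.0218,0],[-1,0,0,0,0,0,0]]';python3 q.py
python3 - <<'E'
from h import *
s=sense();S=snapshot('side');T=snapshot('top')
for n,P in(('s',S),('t',T)):
  for k in('roller_stub','roller_plunger','roller','stand_cup2','stand'):
    print(n,k,[(round(d['conf'],2),st(d['location']).tolist()) for d in place_of(P,k)[:2]])
print(st(tip(s,(-88,0,3))))
def crop(P,X,h,w,f):
    x,y=proj(P,X).astype(int);return cv2.resize(P['image'][y-h:y+h,x-w:x+w],None,fx=f,fy=f,interpolation=cv2.INTER_CUBIC)
X=o-87.5*ey+[0,0,72]
A=crop(S,X,37,25,8);B=crop(T,X,37,25,8);cv2.imwrite('pics/g.png',np.hstack([A,B])[:,:,::-1]);print(proj(S,X),proj(T,X))
E
```

```text
time: 16.93
tool_pos: [468.5, 53.5, 85.5]
tcp_rot: [-180.0, 7.6, 84.3]
ft_force: [-2.2, -9.9, -0.5]
finger_gap: 33.4
grip_force: 111.0
tip [  1.3 105.4  69. ] tcp [ 1.3  3.7 85.5] F stand [ -1.2 -10.1  -0.5] [-1.35  0.3   0.04]
time: 17.35
tool_pos: [468.5, 52.8, 77.8]
tcp_rot: [-180.0, 2.6, 84.3]
ft_force: [-1.9, -10.0, -0.3]
finger_gap: 32.9
grip_force: 111.1
tip [  1.3 105.7  70.2] tcp [ 1.3  2.9 77.8] F stand [ -0.9 -10.1  -0.3] [-1.43  0.28  0.1 ]
s roller_stub [(0.73, [1.1, -87.7, 78.8])]
s roller_plunger []
s roller [(0.8, [1.2, 0.8, 73.7])]
s stand_cup2 [(0.83, [3.0, 84.0, 4.1]), (0.81, [1.8, -91.1, 7.4])]
s stand [(0.81, [-2.2, -4.1, -1.7])]
t roller_stub [(0.68, [3.4, -84.1, 77.1]), (0.19, [232.4, -441.5, -0.6])]
t roller_plunger []
t roller [(0.89, [3.8, -1.3, 76.2])]
t stand_cup2 [(0.68, [0.6, -90.4, 5.4])]
t stand [(0.61, [0.8, 3.5, -2.0])]
[  1.3 -85.2  78.7]
[213.88679036 170.14068633] [228.22114952 223.59887854]
```

View pics/g.png

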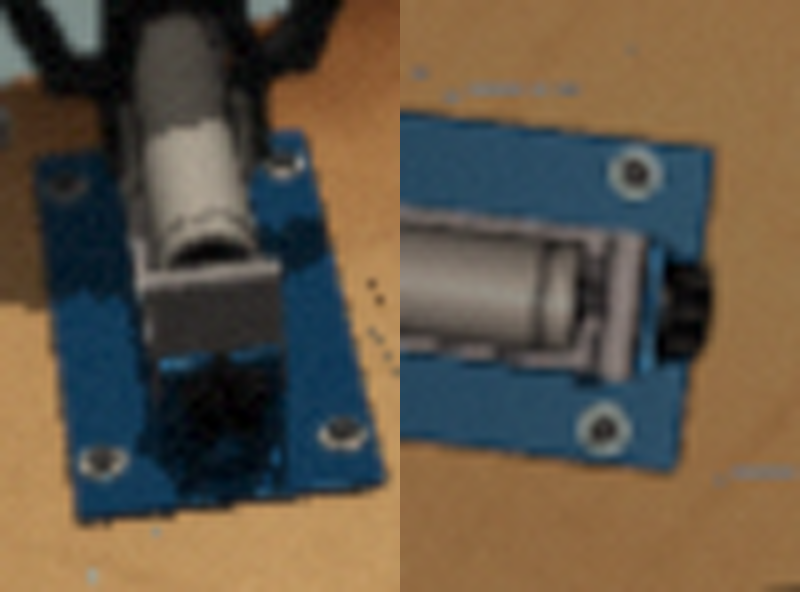

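The stub is down inside its cheek. The side view shows the tube end centred behind the cheek at x≈209, and the top view shows a gap between stub and cheek. I'll finish levelling, then ease back while watching the force.

```bash
python3 -m handwheel '[[-1,0,0,0.19,0,0.0218,0],[-1,0,0,0.1,0,0.0218,0],[-1,0,0,0,0,0,0],[-1,0,0,0,0,0,0]]';python3 q.py
python3 -m handwheel '[[-1,-0.1,0,0,0,0,0],[-1,-0.1,0,0,0,0,0],[-1,-0.1,0,0,0,0,0],[-1,0,0,0,0,0,0]]';python3 q.py
```

```text
time: 18.28
tool_pos: [468.4, 52.7, 74.9]
tcp_rot: [-180.0, 0.1, 84.3]
ft_force: [-1.0, -10.6, -2.4]
finger_gap: 33.3
grip_force: 111.0
tip [  1.3 105.9  71.7] tcp [ 1.3  2.9 74.9] F stand [  0.1 -10.6  -2.4] [-1.6   0.23  0.01]
time: 18.62
tool_pos: [468.2, 50.1, 75.0]
tcp_rot: [-180.0, 0.1, 84.3]
ft_force: [-0.8, -9.0, -2.7]
finger_gap: 32.9
grip_force: 111.0
tip [  1.3 103.2  71.8] tcp [ 1.3  0.2 75. ] F stand [ 0.1 -9.  -2.7] [-1.41  0.15  0.06]
```

```bash
python3 -m handwheel '[[-1,-0.1,0,0,0,0,0],[-1,0,0,0,0,0,0],[-1,0,0,0,0,0,0]]';python3 q.py
python3 -m handwheel '[[-1,-0.1,0,0,0,0,0],[-1,0,0,0,0,0,0],[-1,0,0,0,0,0,0]]';python3 q.py
python3 -m handwheel '[[-1,-0.1,0,0,0,0,0],[-1,0,0,0,0,0,0],[-1,0,0,0,0,0,0]]';python3 q.py
```

```text
time: 18.87
tool_pos: [468.1, 49.3, 75.0]
tcp_rot: [-180.0, 0.1, 84.3]
ft_force: [-0.8, -8.3, -3.1]
finger_gap: 33.0
grip_force: 111.0
tip [  1.2 102.4  71.8] tcp [ 1.3 -0.6 75. ] F stand [-0.  -8.4 -3.1] [-1.28  0.18 -0.01]
time: 19.12
tool_pos: [468.0, 48.4, 75.0]
tcp_rot: [-180.0, 0.1, 84.3]
ft_force: [-1.6, -8.8, -3.0]
finger_gap: 32.8
grip_force: 111.0
tip [  1.2 101.5  71.8] tcp [ 1.3 -1.5 75. ] F stand [-0.7 -8.9 -3. ] [-1.32  0.12  0.  ]
time: 19.37
tool_pos: [468.0, 47.5, 75.0]
tcp_rot: [-180.0, 0.1, 84.3]
ft_force: [-0.6, -7.6, -3.5]
finger_gap: 33.0
grip_force: 110.9
tip [  1.3 100.6  71.9] tcp [ 1.3 -2.4 75. ] F stand [ 0.1 -7.6 -3.5] [-1.17  0.14  0.06]
```

```bash
python3 -m handwheel '[[-1,-0.1,0,0,0,0,0],[-1,0,0,0,0,0,0],[-1,0,0,0,0,0,0]]';python3 q.py
python3 -m handwheel '[[-1,-0.1,0,0,0,0,0],[-1,0,0,0,0,0,0],[-1,0,0,0,0,0,0]]';python3 q.py
python3 -m handwheel '[[-1,-0.05,0,0,0,0,0],[-1,0,0,0,0,0,0],[-1,0,0,0,0,0,0]]';python3 q.py
```

```text
time: 19.62
tool_pos: [467.9, 46.6, 75.0]
tcp_rot: [-180.0, 0.1, 84.3]
ft_force: [-0.2, -6.7, -2.9]
finger_gap: 32.6
grip_force: 110.9
tip [ 1.3 99.7 71.8] tcp [ 1.3 -3.3 75. ] F stand [ 0.5 -6.6 -2.9] [-1.17  0.15  0.04]
time: 19.87
tool_pos: [467.8, 45.7, 75.0]
tcp_rot: [-180.0, 0.1, 84.3]
ft_force: [-0.8, -6.7, -3.7]
finger_gap: 33.2
grip_force: 110.9
tip [ 1.3 98.8 71.9] tcp [ 1.3 -4.2 75. ] F stand [-0.2 -6.8 -3.7] [-1.02  0.17  0.04]
time: 20.12
tool_pos: [467.8, 45.2, 75.0]
tcp_rot: [-180.0, 0.1, 84.3]
ft_force: [-0.3, -5.7, -3.1]
finger_gap: 33.1
grip_force: 110.9
tip [ 1.3 98.4 71.9] tcp [ 1.3 -4.6 75. ] F stand [ 0.3 -5.7 -3.1] [-0.99  0.14 -0.03]
```

The stub is entering its cup freely. A little more, until the bottom is felt.

```bash
python3 -m handwheel '[[-1,-0.05,0,0,0,0,0],[-1,0,0,0,0,0,0],[-1,-0.05,0,0,0,0,0],[-1,0,0,0,0,0,0],[-1,0,0,0,0,0,0]]';python3 q.py
python3 -m handwheel '[[-1,-0.05,0,0,0,0,0],[-1,0,0,0,0,0,0],[-1,0,0,0,0,0,0]]';python3 q.py
python3 -m handwheel '[[-1,-0.05,0,0,0,0,0],[-1,0,0,0,0,0,0],[-1,0,0,0,0,0,0]]';python3 q.py
```

```text
time: 20.53
tool_pos: [467.7, 44.4, 75.0]
tcp_rot: [-180.0, 0.1, 84.3]
ft_force: [-0.1, -4.9, -3.4]
finger_gap: 32.9
grip_force: 110.9
tip [ 1.3 97.5 71.9] tcp [ 1.3 -5.5 75. ] F stand [ 0.4 -4.9 -3.4] [-0.94  0.08  0.03]
time: 20.78
tool_pos: [467.6, 43.9, 75.0]
tcp_rot: [-180.0, 0.0, 84.3]
ft_force: [-0.1, -5.6, -2.9]
finger_gap: 32.8
grip_force: 110.9
tip [ 1.3 97.  71.9] tcp [ 1.3 -6.  75. ] F stand [ 0.5 -5.6 -2.9] [-0.88  0.11 -0.01]
time: 21.03
tool_pos: [467.6, 43.5, 75.0]
tcp_rot: [-180.0, 0.0, 84.3]
ft_force: [-1.2, -4.6, -4.2]
finger_gap: 32.9
grip_force: 110.9
tip [ 1.3 96.6 72. ] tcp [ 1.3 -6.4 75. ] F stand [-0.8 -4.7 -4.2] [-0.81  0.08  0.  ]
```

```bash
python3 -m handwheel '[[-1,-0.05,0,0,0,0,0],[-1,0,0,0,0,0,0],[-1,0,0,0,0,0,0]]';python3 q.py
python3 -m handwheel '[[-1,-0.05,0,0,0,0,0],[-1,0,0,0,0,0,0],[-1,0,0,0,0,0,0]]';python3 q.py
python3 -m handwheel '[[-1,-0.03,0,0,0,0,0],[-1,0,0,0,0,0,0],[-1,0,0,0,0,0,0]]';python3 q.py
```

```text
time: 21.28
tool_pos: [467.6, 43.2, 75.1]
tcp_rot: [-180.0, 0.0, 84.3]
ft_force: [-0.3, -3.9, -4.1]
finger_gap: 32.9
grip_force: 110.9
tip [ 1.3 96.3 72.1] tcp [ 1.3 -6.7 75.1] F stand [ 0.1 -3.9 -4.1] [-0.76  0.01  0.05]
time: 21.53
tool_pos: [467.5, 43.0, 75.1]
tcp_rot: [180.0, -0.0, 84.3]
ft_force: [0.8, -1.7, -5.2]
finger_gap: 32.7
grip_force: 110.9
tip [ 1.3 96.1 72.2] tcp [ 1.3 -6.9 75.1] F stand [ 0.9 -1.6 -5.2] [-0.25 -0.07 -0.04]
time: 21.78
tool_pos: [467.5, 43.0, 75.1]
tcp_rot: [180.0, -0.1, 84.3]
ft_force: [1.9, 2.8, -5.5]
finger_gap: 32.9
grip_force: 110.9
tip [ 1.3 96.1 72.2] tcp [ 1.3 -6.9 75.1] F stand [ 1.6  2.9 -5.5] [ 0.36 -0.13 -0.03]
```

The stub is home: a firm stop at −6.9 mm with the force turning positive. I'll relieve it slightly, lower until the cups carry the weight, and open.

```bash
python3 -m handwheel '[[-1,0.04,0,0.05,0,0,0],[-1,0,0,0.05,0,0,0],[-1,0,0,0,0,0,0],[-1,0,0,0,0,0,0]]' 60; python3 q.py
python3 -m handwheel '[[-1,0,0,0.04,0,0,0],[-1,0,0,0,0,0,0],[-1,0,0,0,0,0,0],[-1,0,0,0,0,0,0]]' 25; python3 q.py
```

```text
time: 22.12
tool_pos: [467.7, 43.0, 74.8]
tcp_rot: [180.0, -0.0, 84.3]
ft_force: [-4.8, 0.5, 5.5]
finger_gap: 32.8
grip_force: 111.7
tip [ 1.5 96.1 71.8] tcp [ 1.5 -6.9 74.8] F stand [-4.8  0.   5.5] [ 0.19  0.74 -0.09]
time: 22.45
tool_pos: [467.7, 43.0, 74.7]
tcp_rot: [180.0, -0.0, 84.3]
ft_force: [-7.3, 2.0, 9.3]
finger_gap: 33.2
grip_force: 112.5
tip [ 1.5 96.1 71.7] tcp [ 1.5 -6.9 74.7] F stand [-7.4  1.2  9.3] [ 0.19  1.04 -0.07]
```

```bash
python3 -m handwheel '[[-1,0,-0.05,-0.05,0,0,0],[-0.1,0,0,0,0,0,0],[-0.1,0,0,0,0,0,0],[1,0,0,0,0,0,0],[1,0,0,0,0,0,0],[1,0,0,0,0,0,0],[1,0,0,0,0,0,0],[1,0,0,0,0,0,0],[1,0,0,0,0,0,0],[1,0,0,0,0,0,0]]' 25; python3 q.py
```

```text
time: 23.28
tool_pos: [467.0, 42.9, 74.3]
tcp_rot: [-180.0, 0.0, 84.3]
ft_force: [-0.9, 0.1, 0.6]
finger_gap: 85.2
grip_force: 0.0
tip [ 0.8 96.  71.3] tcp [ 0.8 -7.  74.3] F stand [-0.9 -0.   0.6] [-0.02 -0.05 -0.01]
```

Released. I'll rise straight up and inspect.

```bash
python3 -m handwheel '[[1,0,0,-0.5,0,0,0],[1,0,0,-1.5,0,0,0],[1,0,0,-2.5,0,0,0],[1,0,0,-3,0,0,0],[1,0,0,-3,0,0,0],[1,-2,0,-2,0,0,0],[1,-2,0,0,0,0,0],[1,0,0,0,0,0,0],[1,0,0,0,0,0,0]]'
python3 - <<'E'
from h import *
W=snapshot('wrist');S=snapshot('side')
for n,P in(('w',W),('s',S)):
  for k in('roller_stub','roller_plunger','roller','stand'):
    print(n,k,[(round(d['conf'],2),st(d['location']).tolist()) for d in place_of(P,k)[:2]])
X=o+[0,0,72]
x,y=proj(S,X).astype(int);B=cv2.resize(S['image'][y-50:y+50,x-40:x+40],None,fx=5,fy=5,interpolation=cv2.INTER_CUBIC)
x,y=proj(W,X).astype(int);y0=max(0,y-125);A=cv2.resize(W['image'][y0:y0+250,x-80:x+80],None,fx=2.4,fy=2.4,interpolation=cv2.INTER_CUBIC)
H=np.zeros((600,800,3),np.uint8);H[:A.shape[0],:A.shape[1]]=A;H[:B.shape[0],395:795]=B
cv2.imwrite('pics/k.png',H[:,:,::-1])
E
```

```text
time: 24.03
tool_pos: [463.2, 2.6, 199.8]
tcp_rot: [179.9, -0.0, 84.2]
ft_force: [0.3, -0.1, -0.1]
finger_gap: 85.3
grip_force: 0.0
w roller_stub [(0.61, [2.0, -96.0, 72.6])]
w roller_plunger [(0.69, [2.6, 90.9, 71.4]), (0.46, [0.9, -97.0, 68.8])]
w roller [(0.78, [0.6, -6.4, 72.8])]
w stand []
s roller_stub [(0.61, [2.4, -94.2, 73.5])]
s roller_plunger []
s roller [(0.86, [0.8, -6.2, 72.7])]
s stand [(0.58, [-0.4, -1.1, -2.6])]
```

View pics/k.png

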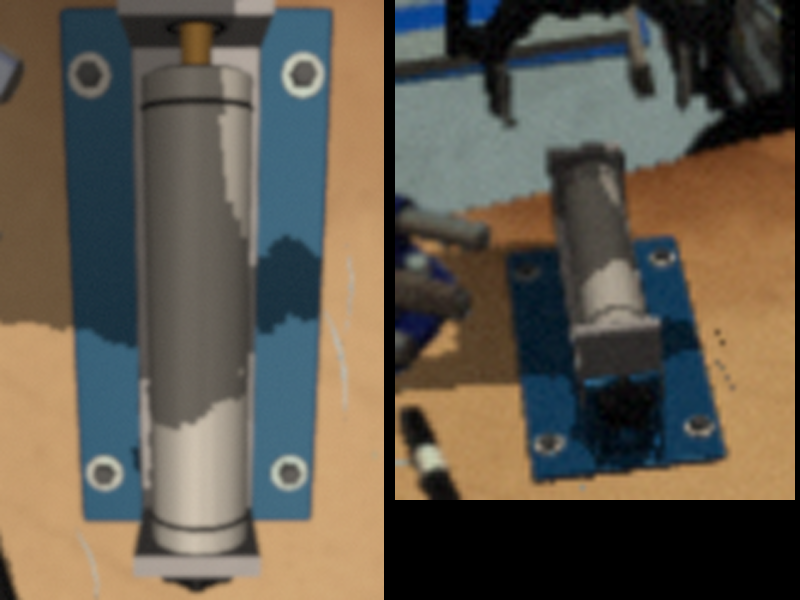

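The roller is level in the stand. The plunger is in its ringed cup at crop (197,30), and the stub-end tube sits close to its cheek at (197,545). The roller origin is at y≈−6.3 against the −6.5 expected, and the robot is clear.

```bash
python3 -c "
from bench import hand_in
print(hand_in())"
```

```text
the job is handed in; nothing more can be done
None
```

The roller is back in the stand with the stub and the sprung plunger both seated in their cups; the arm is clear, and I handed the job in at about 24 s of the 54 s allowed.

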